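Shift the patio lantern along its rail and clamp it again

TASK

Park the solar lantern at the orange marker. First pick up the thin green plastic pot that stands in the carriage's way and set it down gently, upright, on the bamboo tray; then loosen the carriage's red clamp knob, slide the carriage until its orange pointer lines up with the orange marker, and tighten the knob fully again. Do not squeeze the pot hard, do not touch the lantern itself, and leave everything else where it is.

Things in the scene. Friction and masses are not known exactly. Their poses are not given: they have to be found in the camera images.
- rail: Aluminium rail screwed to the glass table, 480 mm long (its y), 50 mm wide (x), 30 mm high, with black end caps; origin under its centre, -x is the side facing the robot. Its place and yaw vary.
- carriage: Grey carriage plate that slides along the rail's y (170 mm either way from its middle) with lantern and knob on it. Plate 154 mm (x, from -92 to +62 mm) x 90 mm (y) x 20 mm, its top 22 mm above the origin; origin on the rail's centre line on the rail's top (30 mm over the table). Clamped, it holds against about 40 N or more; loose, it slides with about 3 N and stays where it is left.
- lantern: Solar lantern fixed on the carriage: black base of radius 45 mm, pale body of radius 36 mm, black solar cap of radius 72 mm from 115 to 146 mm above its underside. Origin at the centre of its underside, 52 mm over the table, 18 mm behind (+x of) the carriage's origin. A gripper straight down over the knob would all but hit the cap. Not to be touched (it turns stiffly on its foot).
- knob (a joint): Turn of the red wing clamp knob, rad: 0 = fully tight (end stop), 1.25 = fully open (end stop). Turning anticlockwise, seen from the knob's outer end, loosens and increases it. The clamp bites below about 0.35; above that the carriage is free. The knob stays where it is left; it takes up to about 0.2 N m.
- knob_grip (a point): Middle of the knob's red wing: grip here. z = knob axis, outwards, leaning 25 deg from vertical to the carriage's -x side (the robot). The frame turns with the knob; at joint 0 its y is the rail's y. The wing, 80 mm long, 14 thick, 30 high along z, centred here, runs along (cos 0.6, -sin 0.6, 0) of this frame; grip across it, along (sin 0.6, cos 0.6, 0). Below it is a thin stem, 25 mm free.
- pointer (a point): Tip of the orange pointer at the middle of the carriage's rear (+x) edge.
- marker: The orange marker: black foot 40 x 50 x 12 mm with an orange bar on it, fixed behind the rail. Origin at the middle of its near lower edge; the orange bar lies along its x, and its y runs along the rail. The pointer is lined up when its y in this frame is 0.
- white_marker: A like marker with a white bar, at the other end of the rail; not the goal.
- pot: Small thin-walled open green plastic plant pot, 80 mm high, rim diameter 63 mm (top 14 mm), tapering from 58 mm below the rim to 44 mm at the foot; 3 mm walls, about 120 g; hold it with under 50 N of grip. Origin at the centre of its foot. Stands on the table in front of the rail, in the carriage's way.
- tray: Bamboo tray, 160 x 160 mm, 20 mm high, 6 mm walls and floor, fixed; origin under its centre. Empty.
- caddy: Steel cutlery caddy 140 x 120 x 70 mm, tools in it up to 115 mm high, fixed; origin under its centre. It and the tray stand one left, one right, near the robot.
- candle: Yellow candle tin, radius 35 mm, 72 mm high, standing in front of the rail on the white marker's side. To be left alone; origin under its centre.
- coaster_a: Grey hard silicone coaster, radius 50 mm, 8 mm thick, in front of the rail, under the cup. To be left alone.
- cup: Steel cup, radius 34 mm, 65 mm high, standing on the coaster between robot and rail. To be left alone; origin at the centre of its foot.
- coaster_b: Second grey coaster, radius 50 mm, 8 mm thick, off the rail's left end. To be left alone.
- grill_brush: Stainless grill brush 200 mm long, behind the rail. To be left alone.
- sunscreen: Orange bottle, radius 28 mm, 160 mm high, off the rail's right end. To be left alone.
There are look-alikes about, which are no part of the job. There is more than one size of the pot; the one meant has the size given above.

How it is judged:
By the outcome, as a careful person would: the job done as asked, in the order asked, and still so for the second after the job is handed in, with the robot touching nothing.
It also fails if it takes over 59 s, if anything falls off the work surface, if the arm or the gripper's body presses on something with over 40 N, if the wrist force passes 120 N, or if a joint passes its speed limit or range.

ROBOT

A 6-joint arm with a two-finger parallel gripper is mounted at the origin on the work surface. World frame = base frame: x ahead of the robot, y to its left, z up, the work surface at z = 0. Lengths are in m, angles in degrees, forces in N, time in s.
With the tool pointing down it reaches from about 0.4 to 0.925 m from the base axis. Payload 3.4 kg.
Tool frame: the origin (TCP) lies on the front face of the gripper's body, between the roots of the fingers; the fingertips stand bot.tcp_to_tips ahead of it and the grasp point (between the pads) lies 54 mm ahead of it (bot.tcp_to_tips is the distance from the TCP to the fingertips, in m); z points along the fingers, y is the direction in which the jaws open and shut (so a half turn about z gives the same grasp; the last joint's range is limited). The gripper opens to 85 mm and grips with 20 to 120 N. Pads are 22 mm wide; open, the fingers measure 114 mm over their backs; the gripper's body (76 mm by 85 mm) begins 54 mm behind the grasp point. The pads swing forward as they close: fully open they stand 13 mm farther back than shut.
Start: joints at [65.059, 17.578, 86.31, -0, 76.112, -4.211], TCP at [0.204, 0.538, 0.304] pointing down, gripper open.
Joint ranges: [-179.03, 179.03], [-60, 130.46], [8.19, 133.38], [-81.62, 261.62], [5.75, 156.47], [-153.77, 153.77]. Speed limits (degrees/s): [147.25, 147.25, 180, 180, 180, 180].

INTERFACE

Orientations are given as a 3x3 rotation matrix whose columns are the frame's x, y, z axes.
In Python, from rig import bot, cams gives the robot as it stands. The module is installed in compiled form; this text tells all that it offers.
- The arm moves only by the tool servo_tool, never from a script. Its argument "deltas" is a list of rows, each a list of 5 numbers: the opening in per cent of the stroke, from 0 (shut) to 100 (fully open), then the shift along the world's x, y, z in cm, then the turn about the world's z in rad. A call has 1 to 5 rows; each row shifts and turns the commanded pose from where the row before left it; what a row does not reach is not made up. A row lasts 1/8 s, in which the tool goes at most 62.5 mm and 10.7 degrees, less where a joint would pass 70% of its speed; a pose out of reach is approached as far as the arm can. A call is refused whole if a number of a shift passes 6.25 or a number of a turn 0.188, either way. A call with a gripper value outside its range is refused whole. The fingers move at their own pace and stop on an object; "grip_force" is the grip in N (left out, the last holds). Time passes only in rows, so rows that do not move let the fingers close. It gives the time, the measured TCP pose, the force and the opening at its end, in the units of the state.
- bot.state(): the state, without advancing time (a new reading comes with each control period).
- cams.grab_frame(name): name is "side" or "top"; returns the picture (420x560x3 uint8, blue, green, red); there is no depth.
- cams.camera_model(name): a dict with "fx", "fy", "cx", "cy" (pixels), "D" ([k1, k2, p1, p2, k3] as OpenCV has them; the pictures are not rectified), "T" (4x4, takes a point from camera to world coordinates). Camera axes: x right, y down, z forward; pixel columns grow to the right and rows downward; lengths in m; the calibration is good to about 2 mm. A picture is of the moment at which its call begins. camera_model takes no time and is no camera call.
- bot.finish_job(): hands the job in, once; it reports no verdict.
The state is a dict: "t": time; "joints": joint angles; "qd": joint speeds; "tau": joint torques, N m; "position": TCP position; "orientation": TCP orientation; "force": force on the tool from outside, world axes, zero at the start; "wrist_torque": the same for the moment, N m; "width": finger opening in m.
Only numpy, scipy, OpenCV 4.12 (cv2) and the standard library are available. Lean on these libraries where they do the work, as an engineer would, in place of code of your own. Each camera call takes 0.05 s, during which the arm holds its last target. There are 200 camera calls.

## Working session

There is one attempt and no reset: what is moved stays moved. The work goes in short steps, Python scripts to look and compute and a tool call to move; the robot and the scene stay as the last step left them, time stands still between calls to the robot, and variables do not carry over. Pictures are saved under pics/ and viewed, about 8 in all and at most 12, crops included, and the job is handed in when it is done.

Besides the shell and the picture viewer there is one more tool, called in YAML: its name, and indented under it one key for each argument. servo_tool: Moves the arm, as the interface text tells. Its arguments: {"type":"object","properties":{"deltas":{"type":"array","items":{"type":"array","items":{"type":"number"}}},"grip_force":{"type":"number"}},"required":["deltas"]}

```bash
mkdir -p pics; cat > h.py <<'E'
import numpy as np, cv2
from rig import bot, cams
def ray(name,u,v):
    m=cams.camera_model(name);K=np.array([[m['fx'],0,m['cx']],[0,m['fy'],m['cy']],[0,0,1.]])
    p=cv2.undistortPoints(np.array([[[u,v]]],float),K,np.array(m['D'],float))[0,0]
    T=np.array(m['T']);return T[:3,3],T[:3,:3]@np.array([p[0],p[1],1.])
def onz(name,u,v,z):
    o,d=ray(name,u,v);return o+d*(z-o[2])/d[2]
def proj(name,P):
    m=cams.camera_model(name);K=np.array([[m['fx'],0,m['cx']],[0,m['fy'],m['cy']],[0,0,1.]])
    T=np.linalg.inv(np.array(m['T']));r=cv2.Rodrigues(T[:3,:3])[0]
    return cv2.projectPoints(np.array(P,float).reshape(-1,1,3),r,T[:3,3],K,np.array(m['D'],float))[0][:,0]
def shot(name,fn):
    im=cams.grab_frame(name);cv2.imwrite('pics/'+fn,im);return im
E
python3 - <<'E'
from h import *
np.set_printoptions(precision=3,suppress=True)
a=shot('top','top0.png');b=shot('side','side0.png')
for n in('top','side'):
    m=cams.camera_model(n);print(n,m['fx'],np.array(m['T']))
print(bot.state(),bot.tcp_to_tips)
E
```

```text
top 490.26799119749245 [[ 0.004 -0.996  0.085  0.488]
 [-1.    -0.006 -0.026  0.007]
 [ 0.027 -0.085 -0.996  1.25 ]
 [ 0.     0.     0.     1.   ]]
side 385.3014605778621 [[ 0.942 -0.192  0.274  0.316]
 [-0.335 -0.526  0.782 -0.791]
 [-0.006 -0.829 -0.56   0.676]
 [ 0.     0.     0.     1.   ]]
{'t': 0.1, 'joints': array([65.06 , 17.619, 86.376,  0.   , 76.113, -4.211]), 'qd': array([ 0.066, -0.026, -0.227,  0.053, -0.05 ,  0.013]), 'tau': array([ -0.001, -45.853, -25.261,  -0.   ,   0.006,   0.   ]), 'position': array([0.203, 0.537, 0.303]), 'orientation': array([[-0.935,  0.354, -0.001],
       [ 0.354,  0.935, -0.002],
       [ 0.   , -0.002, -1.   ]]), 'force': array([-0.647, -0.035,  0.901]), 'wrist_torque': array([-0.043,  0.004,  0.007]), 'width': 0.0852926042437342} 0.0726
```

View pics/top0.png

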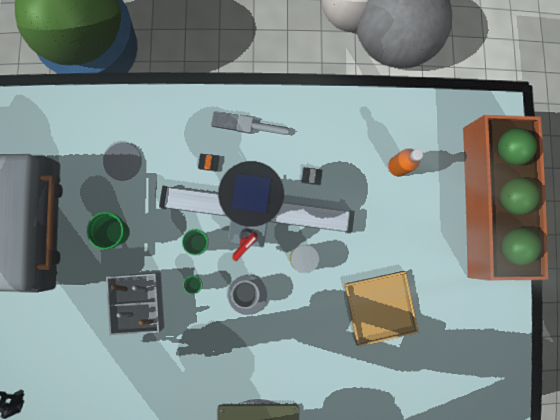

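View pics/side0.png

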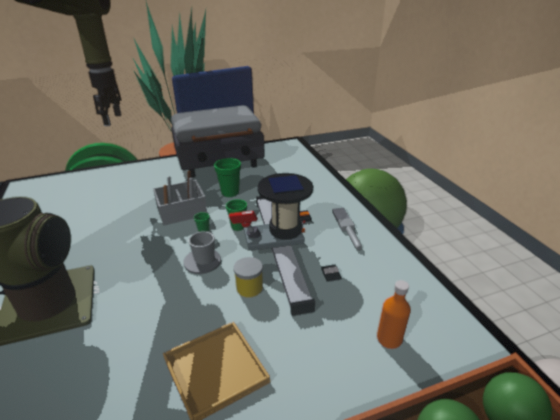

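The top view shows three green pots: (106,231) large, (195,242) medium, (193,285) small. The red wing is at (246,246), the lantern cap at (251,193), the orange marker at (208,162), the tray at (381,307), the cup at (245,293) and the candle at (305,258). The side view shows the same layout, with the red knob at about (243,217). Next I'll measure sizes and make a crop.

```bash
python3 - <<'E'
from h import *
np.set_printoptions(precision=3,suppress=True)
def blobs(n,lo,hi,amin):
    im=cv2.imread(f'pics/{n}0.png');m=cv2.inRange(cv2.cvtColor(im,cv2.COLOR_BGR2HSV),lo,hi)
    k,l,s,c=cv2.connectedComponentsWithStats(m)
    return [(s[i],c[i],l==i) for i in range(1,k) if s[i][4]>amin]
for s,c,m in blobs('top',(50,90,20),(80,255,255),60):
    if s[1]<200: continue
    p=[onz('top',s[0]-.5,c[1],.073),onz('top',s[0]+s[2]-.5,c[1],.073),onz('top',c[0],s[1]-.5,.073),onz('top',c[0],s[1]+s[3]-.5,.073)]
    pts=np.argwhere(m)[:,::-1].astype(np.float32);h=cv2.minEnclosingCircle(pts)
    print('green',s,c,'dia y',p[0][1]-p[1][1],'x',p[2][0]-p[3][0],'ctr',h,onz('top',*h[0],.08))
for n in('top','side'):
  for nm,lo,hi in(('red',(0,170,90),(4,255,255)),('red2',(174,170,90),(180,255,255)),('orange',(5,170,120),(15,255,255))):
    for s,c,m in blobs(n,lo,hi,15): 
        r=cv2.minAreaRect(np.argwhere(m)[:,::-1].astype(np.float32));print(n,nm,s,c,r)
for nm,u,v,z in(('railL',163,197,.03),('railR',352,221,.03),('cap',251,193,.198),('cup',245,293,.073),('candle',305,258,.072)):print(nm,onz('top',u,v,z))
s,c,m=max(blobs('top',(12,90,90),(25,255,255),500),key=lambda b:b[0][4]);print('tray',s,cv2.minAreaRect(np.argwhere(m)[:,::-1].astype(np.float32)))
a=cv2.imread('pics/top0.png')[140:320,140:340];b=cv2.imread('pics/side0.png')[165:285,180:330]
cv2.imwrite('pics/crop.png',np.vstack([cv2.resize(a,(600,540),interpolation=cv2.INTER_CUBIC)]))
cv2.imwrite('pics/crop2.png',cv2.resize(b,(750,600),interpolation=cv2.INTER_CUBIC))
E
```

```text
green [  87  212   42   38 1208] [106.415 230.439] dia y 0.10332530872166323 x 0.09175311984999679 ctr ((107.5, 230.5), 20.988191604614258) [0.537 0.361 0.08 ]
green [182 229  26  26 443] [195.42  241.115] dia y 0.062386575879400524 x 0.06221284601106203 ctr ((194.77218627929688, 241.6420135498047), 13.045404434204102) [0.512 0.15  0.08 ]
green [516 232  21  25 242] [526.785 244.607] dia y 0.058242132168202176 x 0.0630834740511535 ctr ((527.0574951171875, 244.1898956298828), 12.84754467010498) [ 0.507 -0.675  0.08 ]
green [183 275  19  19 244] [192.381 283.951] dia y 0.04537165191753059 x 0.04511281461369904 ctr ((192.0625, 284.28125), 9.341968536376953) [0.411 0.155 0.08 ]
top red [233 234  21  26 139] [241.633 247.741] ((242.2849578857422, 246.08290100097656), (8.349862098693848, 30.664148330688477), 30.256441116333008)
top orange [204 155   8  14  70] [207.714 161.8  ] ((207.6351318359375, 161.68917846679688), (5.425166606903076, 13.31631851196289), 9.462322235107422)
top orange [389 156  26  20 353] [400.295 165.453] ((400.33135986328125, 164.69528198242188), (18.0, 23.46154022216797), 67.38013458251953)
side red [230 213  23   7  93] [238.914 215.667] ((241.03079223632812, 215.2461700439453), (5.953666687011719, 22.078182220458984), 82.87498474121094)
side orange [300 212   8   3  20] [303.3 212.9] ((303.5, 213.0), (2.0, 7.0), 90.0)
side orange [378 295  28  42 446] [392.83  309.251] ((387.3688049316406, 313.942626953125), (23.174678802490234, 42.63628387451172), 50.19443130493164)
railL [0.624 0.238 0.03 ]
railR [ 0.567 -0.237  0.03 ]
cap [0.615 0.016 0.198]
cup [0.391 0.03  0.073]
candle [ 0.474 -0.114  0.072]
tray [ 345  272   72   74 3602] ((380.9963073730469, 308.3389892578125), (63.92396926879883, 62.82928466796875), 78.36637115478516)
```

View pics/crop.png

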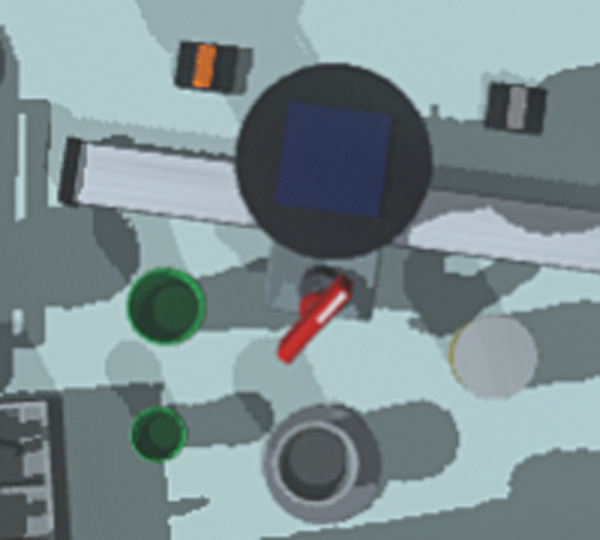

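View pics/crop2.png

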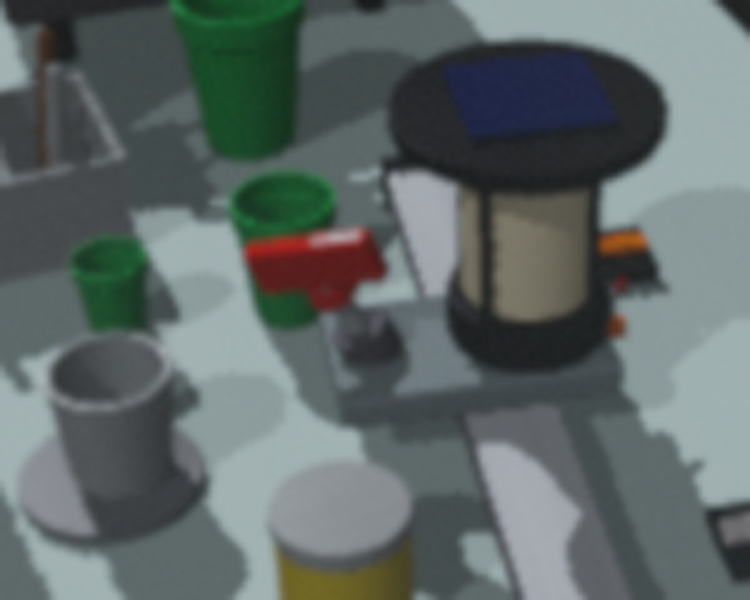

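The crops confirm the pot. Measured rim diameters are 103 mm (large, left), 62 mm (medium, top (195,242)) and 45 mm (small, (193,285)). Only the medium one fits the 63 mm rim, and it stands in the carriage's way. Moving above it now.

servo_tool:
  deltas:
    - [100,3.1,-3.9,0,0]
    - [100,3.1,-3.9,0,0]
    - [100,3.1,-3.9,0,0]
    - [100,3.1,-3.9,0,0]
    - [100,3.1,-3.9,0,0]
  grip_force: 25

```text
t: 0.72
position: [0.3592, 0.3413, 0.3036]
orientation: [[-0.935, 0.354, -0.0], [0.354, 0.935, -0.0], [0.0, -0.0, -1.0]]
force: [1.6, 0.5, -0.1]
width: 0.0853
```

servo_tool:
  deltas:
    - [100,3.1,-3.9,-1,0]
    - [100,3.1,-3.9,-1,0]
    - [100,3.1,-3.9,-1,0]
    - [100,3.1,-3.9,-1,0]
    - [100,3.0,-3.6,-1,0]

```text
t: 1.35
position: [0.5132, 0.1492, 0.2533]
orientation: [[-0.935, 0.354, -0.001], [0.354, 0.935, -0.0], [0.001, -0.0, -1.0]]
force: [0.6, 0.5, -0.3]
width: 0.0853
```

```bash
python3 - <<'E'
from h import *
np.set_printoptions(precision=3,suppress=True)
print('tray',onz('top',381,308.3,.014), bot.state()['position'])
# red wing triangulate: centroid rays ; top/side extremes
for (u,v),(a,b) in (((246.2,246.2),(180+316/5,165+257/5)),((235.5,258),(180+250/5,165+260/5)),((255.5,235.5),(180+375/5,165+250/5))):
    o,d=ray('top',u,v);p,e=ray('side',a,b)
    A=np.stack([d,-e],1);s=np.linalg.lstsq(A,p-o,rcond=None)[0]
    print('wing',o+d*s[0],p+e*s[1])
yr=np.array([.624-.567,.238+.237]);yr/=np.linalg.norm(yr);xr=np.array([yr[1],-yr[0]]);print('raily',yr)
for z in(.012,.022):print('marker',onz('top',207.7,161.7,z),'s',onz('side',303.3,212.9,z))
print('ptr side',onz('side',303.4,230.4,.04),onz('side',303.4,230.4,.05))
E
```

```text
tray [ 0.346 -0.313  0.014] [0.513 0.149 0.253]
wing [0.502 0.027 0.117] [0.499 0.027 0.117]
wing [0.474 0.052 0.106] [0.469 0.053 0.106]
wing [0.526 0.006 0.129] [0.526 0.006 0.129]
raily [0.119 0.993]
marker [0.718 0.129 0.012] s [0.716 0.136 0.012]
marker [0.716 0.128 0.022] s [0.71  0.122 0.022]
ptr side [0.665 0.014 0.04 ] [0.66  0.002 0.05 ]
```

servo_tool:
  deltas:
    - [100,0,0,-4,0]
    - [100,0,0,-4,0]
    - [100,0,0,-3,0]
    - [100,0,0,-1.8,0]
    - [100,0,0,0,0]

```text
t: 1.98
position: [0.5112, 0.1504, 0.1242]
orientation: [[-0.935, 0.354, -0.004], [0.354, 0.935, -0.001], [0.004, -0.002, -1.0]]
force: [0.0, -0.1, 0.5]
width: 0.0852
```

servo_tool:
  deltas:
    - [70,0,0,0,0]
    - [60,0,0,0,0]
    - [55,0,0,0,0]
    - [50,0,0,0,0]
    - [50,0,0,0,0]
  grip_force: 25

```text
t: 2.6
position: [0.5133, 0.1509, 0.1271]
orientation: [[-0.935, 0.354, 0.002], [0.354, 0.935, 0.0], [-0.002, 0.001, -1.0]]
force: [-0.9, 0.2, 6.1]
width: 0.0618
```

servo_tool:
  deltas:
    - [40,0,0,0,0]
    - [40,0,0,0.5,0]
    - [40,0,0,1,0]
    - [40,0,0,3,0]
    - [40,0,0,4,0]

```text
t: 3.22
position: [0.5117, 0.1506, 0.2112]
orientation: [[-0.935, 0.354, -0.003], [0.354, 0.935, -0.001], [0.002, -0.001, -1.0]]
force: [0.0, -0.4, -1.3]
width: 0.0617
```

```bash
python3 - <<'E'
from h import *
s=bot.state();print(s['position'],s['width'],s['force'])
a=shot('side','side1.png');cv2.imwrite('pics/c3.png',cv2.resize(a[100:280,150:350],(666,600),interpolation=cv2.INTER_CUBIC))
E
```

```text
[0.51170589 0.15061649 0.21121772] 0.06173658664178202 [ 0.04653027 -0.37015604 -1.26496411]
```

View pics/c3.png

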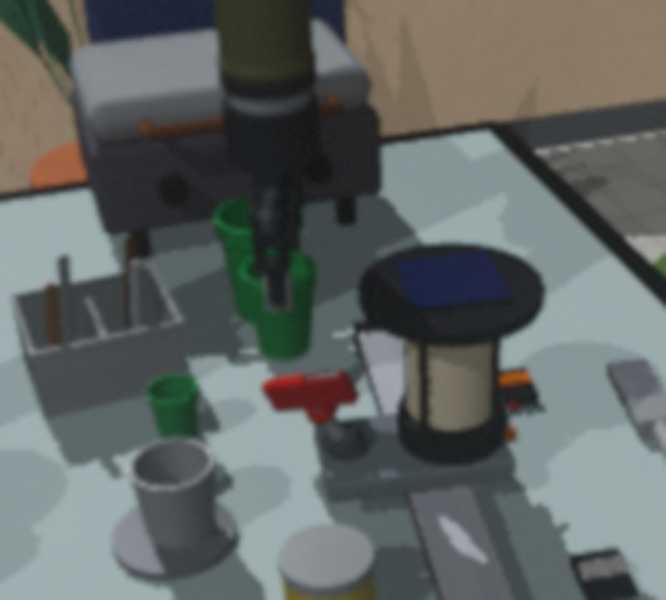

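The pot hangs upright in the fingers, with its foot clear of everything. Carrying it to the tray at (0.346, -0.313).

servo_tool:
  deltas:
    - [40,0,0,4,0]
    - [40,-0.6,-2.0,1,0]
    - [40,-1.5,-4.2,0,0]
    - [40,-1.5,-4.2,0,0]
    - [40,-1.5,-4.2,0,0]

```text
t: 3.9
position: [0.4596, 0.0028, 0.26]
orientation: [[-0.935, 0.354, -0.002], [0.354, 0.935, -0.001], [0.001, -0.001, -1.0]]
force: [-0.2, -1.1, -0.5]
width: 0.0615
```

servo_tool:
  deltas:
    - [40,-1.5,-4.2,0,0]
    - [40,-1.5,-4.2,0,0]
    - [40,-1.5,-4.2,0,0]
    - [40,-1.5,-4.2,0,0]
    - [40,-1.5,-4.2,0,0]

```text
t: 4.53
position: [0.3843, -0.2066, 0.2601]
orientation: [[-0.935, 0.354, -0.002], [0.354, 0.935, 0.0], [0.002, -0.0, -1.0]]
force: [0.6, 0.0, -1.3]
width: 0.0617
```

servo_tool:
  deltas:
    - [40,-1.5,-4.2,0,0]
    - [40,-1.5,-4.2,0,0]
    - [40,-1.0,-2.4,0,0]
    - [40,0,0,-2,0]
    - [40,0,0,-3,0]

```text
t: 5.15
position: [0.3452, -0.3141, 0.2103]
orientation: [[-0.935, 0.356, 0.0], [0.356, 0.935, -0.001], [-0.001, -0.001, -1.0]]
force: [0.0, -0.1, -0.8]
width: 0.0613
```

servo_tool:
  deltas:
    - [40,0,0,-3,0]
    - [40,0,0,-3,0]
    - [40,0,0,-1,0]
    - [40,0,0,-0.4,0]
    - [40,0,0,0,0]

```text
t: 5.78
position: [0.3466, -0.3136, 0.1374]
orientation: [[-0.935, 0.354, 0.001], [0.354, 0.935, -0.001], [-0.001, -0.0, -1.0]]
force: [0.5, 0.4, -1.2]
width: 0.0615
```

servo_tool:
  deltas:
    - [40,0,0,-0.2,0]
    - [40,0,0,-0.2,0]
    - [40,0,0,0,0]

```text
t: 6.15
position: [0.3468, -0.3134, 0.1332]
orientation: [[-0.935, 0.354, 0.001], [0.354, 0.935, -0.001], [-0.001, -0.001, -1.0]]
force: [0.4, -0.2, 0.3]
width: 0.0617
```

servo_tool:
  deltas:
    - [40,0,0,-0.1,0]
    - [40,0,0,-0.1,0]
    - [40,0,0,0,0]

```text
t: 6.52
position: [0.3473, -0.3136, 0.133]
orientation: [[-0.935, 0.354, 0.002], [0.354, 0.935, -0.002], [-0.003, -0.001, -1.0]]
force: [-1.4, 3.4, 18.1]
width: 0.0615
```

servo_tool:
  deltas:
    - [40,0,0,0.15,0]
    - [60,0,0,0,0]
    - [80,0,0,0.1,0]
    - [100,0,0,0.1,0]
    - [100,0,0,0,0]

```text
t: 7.15
position: [0.3465, -0.3132, 0.1342]
orientation: [[-0.935, 0.354, -0.0], [0.354, 0.935, 0.0], [0.0, 0.0, -1.0]]
force: [-0.9, 0.4, 0.0]
width: 0.0852
```

servo_tool:
  deltas:
    - [100,0,0,0,0]
    - [100,0,0,2,0]
    - [100,0,0,4,0]
    - [100,0,0,5,0]
    - [100,0,0,5,0]

```text
t: 7.78
position: [0.3463, -0.3129, 0.2956]
orientation: [[-0.935, 0.354, -0.001], [0.354, 0.935, 0.001], [0.001, 0.0, -1.0]]
force: [0.9, -1.1, 0.3]
width: 0.0854
```

```bash
python3 - <<'E'
from h import *
s=bot.state();print(s['position'],s['width'],s['force'])
a=shot('side','side2.png');b=shot('top','top2.png')
cv2.imwrite('pics/c4.png',np.hstack([cv2.resize(a[260:420,130:310],(450,400)),cv2.resize(b[250:360,320:440],(436,400))])[:, :800])
E
```

```text
[ 0.34625282 -0.31293587  0.29562157] 0.08536706688570267 [ 0.90147052 -1.07666632  0.26879976]
```

View pics/c4.png

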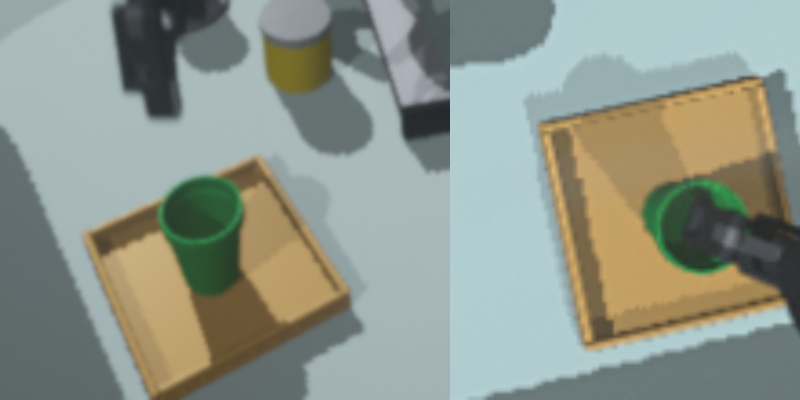

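The pot stands upright inside the tray, released. Wing centre is about (0.500, 0.028, 0.116). I'll grip 20 mm out on the near arm, at (0.4865, 0.041), to stay clear of the cap.

servo_tool:
  deltas:
    - [70,1.5,3.7,0,-0.03]
    - [50,1.5,3.9,0,-0.03]
    - [50,1.5,3.9,0,-0.03]
    - [50,1.5,3.9,0,-0.03]
    - [50,1.5,3.9,0,-0.03]
  grip_force: 25

```text
t: 8.5
position: [0.4214, -0.1188, 0.2935]
orientation: [[-0.871, 0.491, -0.001], [0.491, 0.871, 0.0], [0.001, -0.0, -1.0]]
force: [0.6, -0.3, 0.2]
width: 0.0425
```

servo_tool:
  deltas:
    - [50,1.5,3.9,0,-0.04]
    - [50,1.5,3.9,0,-0.04]
    - [50,1.5,3.9,0,-0.04]
    - [50,1.5,3.9,0,-0.04]
    - [50,0.5,0.4,-3,0]

```text
t: 9.12
position: [0.4887, 0.0422, 0.2651]
orientation: [[-0.785, 0.62, 0.005], [0.62, 0.785, 0.001], [-0.003, 0.004, -1.0]]
force: [0.5, -0.6, -0.7]
width: 0.0428
```

```bash
python3 - <<'E'
from h import *
s=bot.state();print(s['position'],s['width'],s['force'])
a=shot('side','side3.png');b=shot('top','top3.png')
print([proj(n,[[.5,.028,.116],[.4865,.041,.109]]) for n in('top','side')])
cv2.imwrite('pics/c5.png',np.hstack([cv2.resize(a[130:250,180:300],(400,400)),cv2.resize(b[190:290,190:290],(400,400))]))
E
```

```text
[0.48869125 0.04217008 0.26507354] 0.042822789842516036 [ 0.45199239 -0.55583873 -0.73751931]
[array([[245.68435947, 246.88231882],
       [240.09103351, 252.71724358]]), array([[243.36765454, 216.66135026],
       [237.28976332, 217.26313716]])]
```

View pics/c5.png

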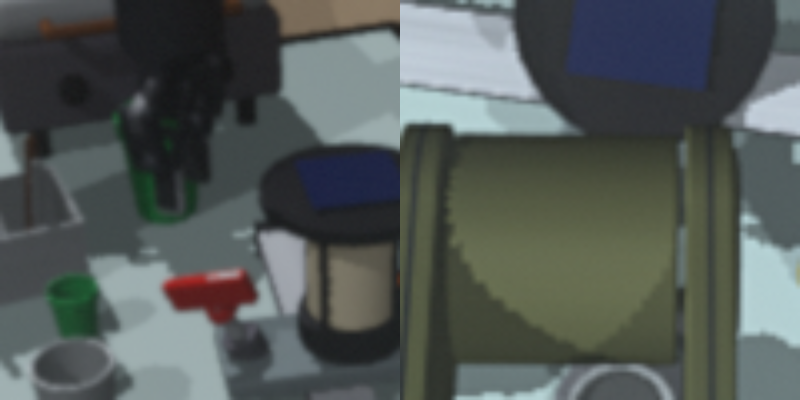

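The arm hides the knob from the top camera. In the side crop the predicted wing centre at (211,289) falls on the middle of the red wing. Lowering.

servo_tool:
  deltas:
    - [50,-0.2,-0.1,-3,0]
    - [50,0,0,-3,0]
    - [50,0,0,-2,0]
    - [50,0,0,-1,0]
    - [50,0,0,-0.8,0]

```text
t: 9.85
position: [0.4847, 0.0384, 0.1664]
orientation: [[-0.782, 0.623, 0.0], [0.623, 0.782, -0.0], [-0.0, 0.0, -1.0]]
force: [0.6, 0.2, 1.0]
width: 0.0427
```

servo_tool:
  deltas:
    - [30,0,0,0,0]
    - [20,0,0,0,0]
    - [12,0,0,0,0]
    - [10,0,0,0,0]

```text
t: 10.35
position: [0.4868, 0.0405, 0.1671]
orientation: [[-0.782, 0.623, 0.005], [0.623, 0.782, 0.003], [-0.002, 0.006, -1.0]]
force: [3.2, 7.2, -7.4]
width: 0.0182
```

servo_tool:
  deltas:
    - [10,-0.13,-0.19,0,0.11]
    - [10,-0.11,-0.21,0,0.11]
    - [10,-0.09,-0.22,-0.05,0.11]

```text
t: 10.72
position: [0.4834, 0.0332, 0.167]
orientation: [[-0.943, 0.332, 0.005], [0.332, 0.943, 0.001], [-0.004, 0.003, -1.0]]
force: [4.0, 1.7, -1.4]
width: 0.0149
```

servo_tool:
  deltas:
    - [10,-0.07,-0.23,-0.05,0.11]
    - [10,-0.04,-0.24,-0.05,0.11]
    - [10,0,0,0,0]

```text
t: 11.1
position: [0.4823, 0.0279, 0.1665]
orientation: [[-0.992, 0.123, 0.005], [0.123, 0.992, 0.0], [-0.005, 0.001, -1.0]]
force: [2.0, 1.2, 4.1]
width: 0.0135
```

Turned to about 0.6 rad: tool yaw now matches the rail, opening 13.5 mm on the 14 mm wing. Sliding.

servo_tool:
  deltas:
    - [10,0.06,0.5,0,0]
    - [10,0.18,1.5,0,0]
    - [10,0.24,2.0,0,0]
    - [10,0.24,2.0,0,0]
    - [10,0.24,2.0,0,0]

```text
t: 11.72
position: [0.4923, 0.1077, 0.1664]
orientation: [[-0.992, 0.123, 0.006], [0.123, 0.992, -0.002], [-0.006, -0.001, -1.0]]
force: [4.2, -3.9, 4.8]
width: 0.0132
```

servo_tool:
  deltas:
    - [10,0.24,2.0,0,0]
    - [10,0.18,1.5,0,0]
    - [10,0.1,0.8,0,0]
    - [10,0,0,0,0]

```text
t: 12.22
position: [0.4978, 0.152, 0.1664]
orientation: [[-0.992, 0.122, 0.007], [0.122, 0.992, 0.001], [-0.007, 0.002, -1.0]]
force: [5.3, 2.2, 4.8]
width: 0.0138
```

```bash
python3 - <<'E'
from h import *
np.set_printoptions(precision=4,suppress=True)
s=bot.state();print(s['position'],s['width'],s['force'])
a=shot('side','side4.png');b=shot('top','top4.png')
cv2.imwrite('pics/c6.png',np.hstack([cv2.resize(a[170:250,240:320],(400,400),interpolation=cv2.INTER_CUBIC),cv2.resize(b[140:240,140:240],(400,400),interpolation=cv2.INTER_CUBIC)]))
# cap: dark blob circle in both tops
for f,roi in(('top0',(150,235,205,295)),('top4',(140,235,140,235))):
    im=cv2.imread(f'pics/{f}.png');g=cv2.GaussianBlur(im,(5,5),0)
    r0,r1,c0,c1=roi;h=cv2.HoughCircles(cv2.cvtColor(g,cv2.COLOR_BGR2GRAY)[r0:r1,c0:c1],cv2.HOUGH_GRADIENT,1.0,200,param1=80,param2=8,minRadius=29,maxRadius=36)
    c=h[0,0]+[c0,r0,0];P=onz('top',c[0],c[1],.195);print(f,c,P,'s',P[:2]@[.119,.993])
for n in('side0','side4'):
    im=cv2.imread(f'pics/{n}.png');m=cv2.inRange(cv2.cvtColor(im,cv2.COLOR_BGR2HSV),(3,120,80),(18,255,255))
    k,l,st,ce=cv2.connectedComponentsWithStats(m)
    print(n,[(st[i],ce[i]) for i in range(1,k) if st[i][4]>2 and 200<st[i][1]<250 and st[i][0]<350])
E
```

```text
[0.4978 0.152  0.1664] 0.013798510403617119 [5.2847 2.2121 4.7626]
top0 [251.5 193.5  32.1] [0.6145 0.0148 0.195 ] s 0.0878409662989774
top4 [197.5 186.5  33.2] [0.629  0.1319 0.195 ] s 0.2058677088631798
side0 [(array([300, 211,   9,   5,  35], dtype=int32), array([303.8857, 213.1143])), (array([229, 212,  13,   3,  17], dtype=int32), array([234.7059, 212.6471])), (array([230, 218,   3,   4,   4], dtype=int32), array([231. , 219.5])), (array([302, 229,   2,   3,   6], dtype=int32), array([302.5, 230. ]))]
side4 [(array([292, 207,   2,   2,   4], dtype=int32), array([292.5, 207.5])), (array([297, 211,  12,   5,  47], dtype=int32), array([302.8298, 213.1277]))]
```

View pics/c6.png

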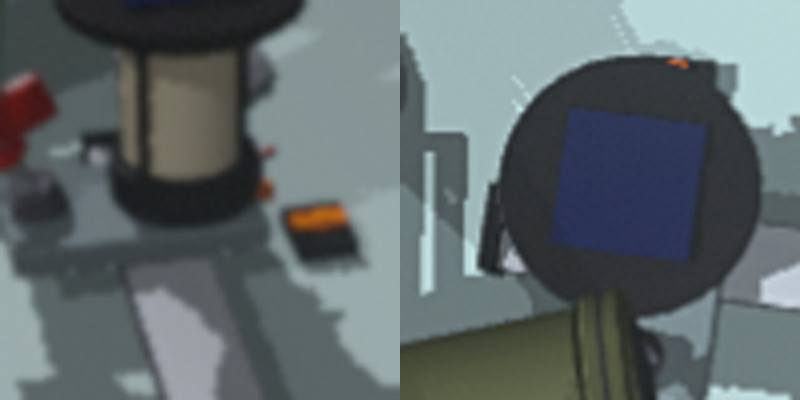

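```bash
python3 - <<'E'
from h import *
np.set_printoptions(precision=4,suppress=True)
yr=np.array([.119,.993]);xr=np.array([.993,-.119])
for f in('top0','top4'):
    im=cv2.imread(f'pics/{f}.png')[140:240,140:300];m=cv2.inRange(cv2.cvtColor(im,cv2.COLOR_BGR2HSV),(110,110,40),(130,255,200))
    k,l,s,c=cv2.connectedComponentsWithStats(m);i=1+np.argmax(s[1:,4]);r=cv2.minAreaRect(np.argwhere(l==i)[:,::-1].astype(np.float32))
    P=onz('top',r[0][0]+140,r[0][1]+140,.198);print(f,s[i],r,P,'x,s',P[:2]@xr,P[:2]@yr)
for z in(.04,.044,.048,.052):
    for u,v in((302.5,230),(292.8,207.2)):
        P=onz('side',u,v,z);print(z,P,'x,s',P[:2]@xr,P[:2]@yr)
for z in(.018,.022,.026):
    for n,u,v in(('top',207.7,161.7),('side',303.8,213.1)):
        P=onz(n,u,v,z);print('mk',n,z,P[:2]@xr,P[:2]@yr)
# marker foot (black) in top0 / rail edges for yaw
im=cv2.imread('pics/top0.png')
for c0,c1 in((190,232),(295,330)):
    g=cv2.inRange(im[148:190,c0:c1],(0,0,0),(75,75,75));k,l,s,c=cv2.connectedComponentsWithStats(g);print([(s[i],c[i]+[c0,148]) for i in range(1,k) if s[i][4]>25])
b=cv2.imread('pics/side4.png');cv2.imwrite('pics/z.png',cv2.resize(b[195:225,280:320],(800,600),interpolation=cv2.INTER_NEAREST))
E
```

```text
top0 [  92   35   38   37 1112] ((110.87998962402344, 52.84000015258789), (33.941123962402344, 33.37544631958008), 8.13010311126709) [0.6156 0.0161 0.198 ] x,s 0.6093403203109161 0.08928464743653614
top4 [  38   27   38   38 1150] ((56.43231964111328, 45.75764465332031), (34.09823989868164, 33.89999008178711), 7.594643592834473) [0.6302 0.1339 0.198 ] x,s 0.6098961393203954 0.20798135224090264
0.04 [0.6638 0.0168 0.04  ] x,s 0.6571730832031056 0.09568517874517259
0.04 [0.681  0.1374 0.04  ] x,s 0.659933422264211 0.2174661884834354
0.044 [0.6616 0.0117 0.044 ] x,s 0.6556044656773108 0.0903796061420359
0.044 [0.6788 0.1315 0.044 ] x,s 0.6583474367282593 0.21139437167361602
0.048 [0.6594 0.0066 0.048 ] x,s 0.654035848151516 0.0850740335388992
0.048 [0.6765 0.1257 0.048 ] x,s 0.6567614511923079 0.20532255486379664
0.052 [0.6573 0.0016 0.052 ] x,s 0.6524672306257214 0.0797684609357625
0.052 [0.6742 0.1199 0.052 ] x,s 0.6551754656563561 0.19925073805397736
mk top 0.018 0.6962245035926103 0.2124621220312027
mk side 0.018 0.6934732374311219 0.2100556642548206
mk top 0.022 0.6955342854695209 0.21198365417946063
mk side 0.022 0.6917363272668207 0.2042320073179276
mk top 0.026 0.6948440673464313 0.2115051863277186
mk side 0.026 0.6899994171025197 0.19840835038103427
[(array([ 9,  6,  7, 15, 75], dtype=int32), array([201.6667, 160.9333])), (array([ 20,   7,   9,  16, 106], dtype=int32), array([214.3679, 162.6132])), (array([ 29,  20,  13,  22, 189], dtype=int32), array([226.4286, 181.1217]))]
[(array([ 7, 20,  8, 15, 98], dtype=int32), array([305.6735, 175.0816])), (array([15, 21, 12, 16, 95], dtype=int32), array([317.6947, 176.7579]))]
```

View pics/z.png

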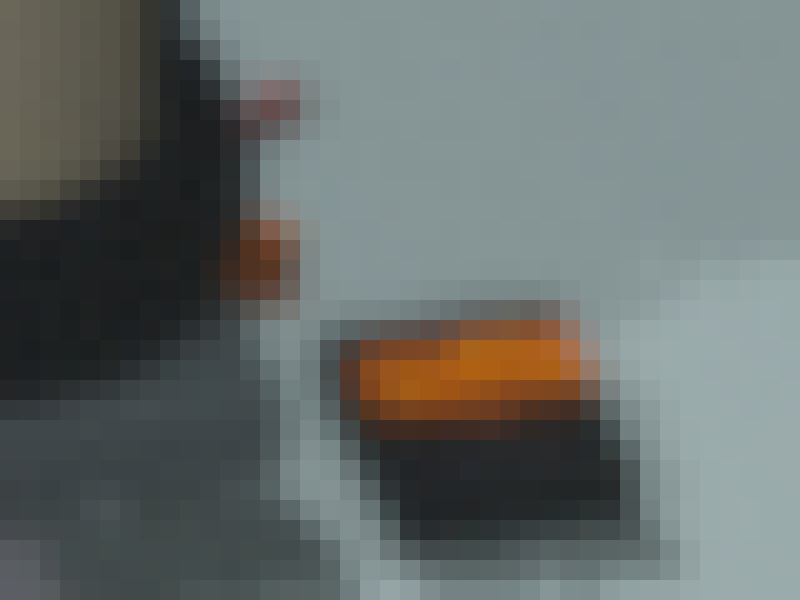

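The crop shows the pointer at side (292.8,207.5) and the marker bar at (303,213). The top view puts the carriage about 4–5 mm short, so I'll nudge it on and recheck.

servo_tool:
  deltas:
    - [10,0.03,0.22,0,0]
    - [10,0.03,0.23,0,0]
    - [10,0,0,0,0]

```text
t: 12.7
position: [0.4983, 0.1555, 0.1664]
orientation: [[-0.992, 0.123, 0.006], [0.123, 0.992, -0.0], [-0.006, 0.001, -1.0]]
force: [4.9, -1.0, 5.7]
width: 0.0136
```

```bash
cat > ck.py <<'E'
from h import *
import sys
np.set_printoptions(precision=4,suppress=True)
s=bot.state();print(s['position'],s['width'],s['force'],s['orientation'][:,1])
th=np.radians(7.1);yr=np.array([np.sin(th),np.cos(th)]);M=np.array([.7165,.1284])
a=shot('side',f'side_{sys.argv[1]}.png');b=shot('top',f'top_{sys.argv[1]}.png')
im=b[140:240,140:300];m=cv2.inRange(cv2.cvtColor(im,cv2.COLOR_BGR2HSV),(110,110,40),(130,255,200))
k,l,st,c=cv2.connectedComponentsWithStats(m);i=1+np.argmax(st[1:,4]);r=cv2.minAreaRect(np.argwhere(l==i)[:,::-1].astype(np.float32))
P=onz('top',r[0][0]+140,r[0][1]+140,.198);print('panel',st[i],r,P,'to go mm',1e3*(M-P[:2])@yr)
E
python3 ck.py a; python3 - <<'E'
from h import *
import math
th=math.radians(7.1);yr=np.array([math.sin(th),math.cos(th)])
b=cv2.imread('pics/top_a.png').astype(int)
for r in(208,212,216,220,224,228,232): print(r,b[r,212:228].sum(1)//3)
for u,v in((220,208.75),(216.5,235)): print(onz('top',u,v,.052)[:2]@yr)
print('mk',np.array([.7165,.1284])@yr)
# marker bar & foot edges per row in top0
a=cv2.imread('pics/top0.png')
for r in(157,160,163,166): print(r,a[r,196:222].tolist())
E
```

```text
[0.4983 0.1555 0.1664] 0.013619466645840487 [ 4.8742 -1.0386  5.7363] [0.1225 0.9925 0.0007]
panel [  36   27   38   38 1151] ((54.826202392578125, 45.49906921386719), (33.92997360229492, 34.05931854248047), 7.4314093589782715) [0.6308 0.1374 0.198 ] to go mm 1.6566087057380077
208 [ 54  52  54  53  54  53  49  55  81 113 123 122 122 122 121 121]
212 [ 51  49  57  82 102  99  84 105 124 124 122 123 123 122 120 119]
216 [139 139 140 140 128  96  89 112 122 120 121 114 109 104  94  92]
220 [139 138 140 139 115  82 103 121 120 121 120 120 121 120 120 121]
224 [140 141 142 127  92  92 115 121 120 121 119 120 120 121 120 121]
228 [119 135 127 104  81 102 122 121 121 120 120 120 121 120 121 121]
232 [ 87  88  86  80 100 122 122 120 120 121 121 120 121 120 121 121]
0.16542208052557322
0.16520699430519217
mk 0.21597587890905975
157 [[180, 178, 155], [181, 179, 156], [170, 168, 146], [125, 123, 107], [63, 60, 54], [58, 56, 51], [60, 58, 52], [61, 58, 52], [62, 57, 51], [59, 66, 91], [54, 92, 158], [49, 108, 195], [51, 107, 192], [50, 107, 193], [49, 108, 198], [52, 94, 168], [53, 54, 64], [56
[... 584 characters left out ...]
, 56, 51], [59, 56, 51], [60, 58, 52], [60, 56, 48], [60, 64, 78], [56, 89, 150], [49, 107, 195], [46, 105, 192], [49, 107, 192], [47, 110, 198], [51, 98, 169], [55, 55, 64], [54, 51, 40], [57, 54, 49], [61, 58, 55], [59, 57, 52], [58, 56, 51], [55, 54, 50], [79, 77, 67], [97, 95, 84], [97, 95, 84], [94, 92, 81]]
166 [[210, 207, 180], [180, 178, 155], [84, 81, 73], [52, 51, 47], [59, 57, 53], [61, 59, 53], [61, 57, 49], [61, 57, 56], [56, 82, 127], [49, 110, 191], [47, 108, 199], [47, 104, 191], [48, 107, 191], [47, 96, 172], [52, 70, 111], [54, 51, 47], [53, 50, 43], [58, 55, 50], [60, 58, 52], [59, 57, 52], [56, 53, 49], [59, 57, 51], [79, 78, 68], [97, 95, 83], [95, 94, 83], [96, 94, 83]]
```

Plate edge (z = 52 mm) and solar panel checks say 0 and 1.7 mm to go. I'll start closing the knob, adding 1 mm, and recheck before the clamp bites.

servo_tool:
  deltas:
    - [10,0.02,0.18,0,-0.1]
    - [10,0.03,0.18,0,-0.1]
    - [10,0,0,0,0]

```text
t: 13.18
position: [0.4989, 0.1596, 0.1667]
orientation: [[-0.948, 0.317, 0.007], [0.317, 0.948, 0.002], [-0.006, 0.004, -1.0]]
force: [4.1, -2.3, 7.1]
width: 0.0133
```

```bash
python3 ck.py b
```

```text
[0.4989 0.1596 0.1667] 0.01325984487962053 [ 4.1208 -2.3396  7.13  ] [0.3172 0.9483 0.0038]
panel [  36   27   38   38 1157] ((54.35594177246094, 45.43772888183594), (34.188655853271484, 34.05931854248047), 7.431407928466797) [0.6309 0.1384 0.198 ] to go mm 0.6280749657414857
```

servo_tool:
  deltas:
    - [10,0.04,0.12,0,-0.1]
    - [10,0.05,0.12,0,-0.1]
    - [10,0.07,0.11,0,-0.1]
    - [10,0,0,0,0]
  grip_force: 40

```text
t: 13.78
position: [0.4999, 0.1643, 0.1681]
orientation: [[-0.812, 0.583, 0.008], [0.583, 0.812, 0.004], [-0.004, 0.008, -1.0]]
force: [-2.7, -0.1, 16.9]
width: 0.0136
```

servo_tool:
  deltas:
    - [10,0.07,0.1,0,-0.08]
    - [10,0.03,0.05,0,-0.05]
    - [10,0,0,0,0]

```text
t: 14.15
position: [0.5012, 0.1664, 0.1687]
orientation: [[-0.731, 0.682, 0.009], [0.682, 0.731, 0.005], [-0.003, 0.01, -1.0]]
force: [-4.2, -0.0, 20.1]
width: 0.0138
```

```bash
python3 ck.py c; python3 -c "
from rig import bot
print(bot.state()['wrist_torque'],bot.state()['joints'])"
```

```text
[0.5012 0.1664 0.1687] 0.013785691350327194 [-4.1738 -0.0086 20.1042] [0.6823 0.731  0.0101]
panel [  36   27   38   38 1154] ((54.34999465942383, 45.55000305175781), (33.941123962402344, 34.08255386352539), 8.13010311126709) [0.6307 0.1384 0.198 ] to go mm 0.6500314034020785
[ 3.60787262 -1.1978169   1.79641484] [ 13.67077868  21.85761582 102.44470709   0.22623137  55.12062156
 -33.44320015]
```

servo_tool:
  deltas:
    - [10,0,0,0,0.05]
    - [30,0,0,0,0]
    - [50,0,0,0,0]
    - [50,0,0,0,0]
    - [50,0,0,0,0]

```text
t: 14.88
position: [0.4981, 0.1638, 0.1643]
orientation: [[-0.763, 0.646, -0.002], [0.646, 0.763, -0.0], [0.001, -0.001, -1.0]]
force: [0.6, -0.5, -0.6]
width: 0.0426
```

servo_tool:
  deltas:
    - [50,0,0,2,0]
    - [50,0,0,4,0]
    - [50,0,0,5,0]
    - [50,-2,3,2,0]
    - [50,-5,3.5,0,0]

```text
t: 15.5
position: [0.4312, 0.2301, 0.297]
orientation: [[-0.762, 0.648, 0.006], [0.648, 0.762, 0.003], [-0.003, 0.006, -1.0]]
force: [0.5, 1.1, -0.5]
width: 0.0425
```

servo_tool:
  deltas:
    - [50,-3,5,0,0]
    - [50,-2,5,0,0]
    - [50,-2,5,0,0]
    - [50,-2,5,0,0]
    - [50,0,0,0,0]

```text
t: 16.12
position: [0.3372, 0.4321, 0.2943]
orientation: [[-0.767, 0.642, -0.001], [0.642, 0.767, 0.001], [0.001, 0.0, -1.0]]
force: [0.9, -0.3, -0.6]
width: 0.0429
```

```bash
python3 ck.py d; python3 - <<'E'
from h import *
a=cv2.imread('pics/side_d.png');b=cv2.imread('pics/top_d.png')
for f in('top0','top_d'):
    im=cv2.imread(f'pics/{f}.png');m=cv2.inRange(cv2.cvtColor(im,cv2.COLOR_BGR2HSV),(0,150,90),(5,255,255))
    m[:220]=0;m[300:]=0;k,l,s,c=cv2.connectedComponentsWithStats(m);i=1+np.argmax(s[1:,4]);print(f,s[i],cv2.minAreaRect(np.argwhere(l==i)[:,::-1].astype(np.float32)))
cv2.imwrite('pics/c7.png',np.hstack([cv2.resize(a[170:230,210:320],(440,400),interpolation=cv2.INTER_CUBIC),cv2.resize(b[150:270,145:255],(360,400),interpolation=cv2.INTER_CUBIC)]))
E
```

```text
[0.3372 0.4321 0.2943] 0.04294146882547384 [ 0.8833 -0.3206 -0.6329] [0.6422 0.7666 0.0001]
panel [  36   27   38   38 1140] ((54.24137878417969, 45.39655303955078), (33.82333755493164, 33.868377685546875), 7.765166282653809) [0.631  0.1387 0.198 ] to go mm 0.369379820991986
top0 [233 233  23  28 174] ((242.06002807617188, 245.42001342773438), (9.40000057220459, 31.80000114440918), 36.869895935058594)
top_d [182 225  21  29 149] ((190.54824829101562, 238.63296508789062), (9.50739574432373, 31.8206729888916), 39.09385681152344)
```

View pics/c7.png

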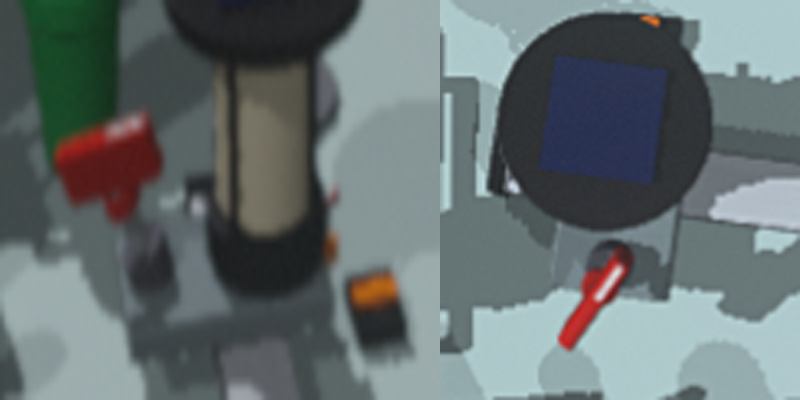

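```bash
python3 - <<'E'
from h import *
th=np.radians(7.1);R=np.array([[np.cos(th),np.sin(th),0],[-np.sin(th),np.cos(th),0],[0,0,1]])
z=np.array([-np.sin(np.radians(25)),0,np.cos(np.radians(25))]);y=np.array([0,1.,0]);x=np.cross(y,z)
def ang(c,q):
    w=np.cos(q-.6)*x+np.sin(q-.6)*y
    E=[R@(z*.015+s*w*.04)+c for s in(-1,1)];p=proj('top',E);d=p[1]-p[0];return np.degrees(np.arctan2(d[0],-d[1]))
c0=np.array([.5,.028,.116]);c1=c0+R@[0,.1227,0]
for q in(0,.1,.2,.3):print(q,ang(c0,q),ang(c1,q))
# measured: PCA of red incl. white highlight
for f,(r0,r1,k0,k1) in(('top0',(230,262,231,262)),('top_d',(222,256,180,208))):
    im=cv2.imread(f'pics/{f}.png').astype(int);b,g,r=[im[...,i] for i in range(3)]
    m=np.zeros(r.shape,np.uint8);m[r0:r1,k0:k1]=(((r-g>60)|((r>190)&(r-b>-30)&(r-g>-10)))[r0:r1,k0:k1])
    p=np.argwhere(m)[:,::-1].astype(np.float32);v=cv2.fitLine(p,cv2.DIST_HUBER,0,.01,.01).ravel()
    print(f,len(p),np.degrees(np.arctan2(abs(v[0]),abs(v[1]))),cv2.minAreaRect(p),cv2.minAreaRect(p[p[:,1]>np.median(p[:,1])]))
E
```

```text
0 44.07444250196445 42.392235523357876
0.1 38.07191295037148 36.142782443764816
0.2 31.972301923595342 29.827823173832677
0.3 25.789816739538683 23.473675803750094
top0 247 39.45065 ((242.37588500976562, 245.4087371826172), (10.889291763305664, 32.62966537475586), 43.45184326171875) ((239.608642578125, 251.21563720703125), (6.726278305053711, 20.404926300048828), 42.709388732910156)
top_d 206 33.52214 ((189.90591430664062, 239.42355346679688), (9.50739574432373, 31.044557571411133), 39.09385681152344) ((187.6971435546875, 244.97634887695312), (5.672724723815918, 19.657957077026367), 38.1572265625)
```

The wing looks about 0.05 rad short of its starting angle. The carriage is in place. I'll go back, straddle the near arm with the jaws part open, and push it clockwise to the stop with a light force.

servo_tool:
  deltas:
    - [40,2.6,-4.4,0,0]
    - [40,2.6,-4.4,0,0]
    - [40,2.6,-4.4,0,0]
    - [40,2.6,-4.4,0,0]
    - [40,2.6,-4.4,0,0]

```text
t: 16.85
position: [0.4691, 0.2056, 0.2949]
orientation: [[-0.762, 0.647, -0.0], [0.647, 0.762, -0.001], [-0.0, -0.001, -1.0]]
force: [-0.1, 0.2, -0.4]
width: 0.0342
```

servo_tool:
  deltas:
    - [40,2.4,-4.2,-2,0]
    - [40,0,0,-4,0]
    - [40,0,0,-4,0]
    - [40,0,0,-2.2,0]
    - [40,0,0,-1,0]

```text
t: 17.48
position: [0.4921, 0.1653, 0.1618]
orientation: [[-0.762, 0.647, -0.002], [0.647, 0.762, -0.001], [0.001, -0.002, -1.0]]
force: [0.0, 0.6, 0.2]
width: 0.0341
```

servo_tool:
  deltas:
    - [40,0.2,0.25,0,0]
    - [40,0.2,0.25,0,0]
    - [40,0.1,0.12,0,0]
    - [40,0,0,0,0]

```text
t: 17.98
position: [0.498, 0.1735, 0.1636]
orientation: [[-0.764, 0.645, 0.001], [0.645, 0.764, 0.0], [-0.001, 0.001, -1.0]]
force: [0.2, -0.4, -0.2]
width: 0.0342
```

servo_tool:
  deltas:
    - [40,0.1,0.12,0,0]
    - [40,0.1,0.12,0,0]
    - [40,0,0,0,0]

```text
t: 18.35
position: [0.4996, 0.1757, 0.1629]
orientation: [[-0.764, 0.645, -0.0], [0.645, 0.764, -0.0], [0.0, -0.0, -1.0]]
force: [0.3, -0.3, 0.4]
width: 0.034
```

servo_tool:
  deltas:
    - [40,0.1,0.12,0,0]
    - [40,0,0,0,0]

```text
t: 18.6
position: [0.4999, 0.1762, 0.1627]
orientation: [[-0.764, 0.645, -0.002], [0.645, 0.764, -0.001], [0.0, -0.002, -1.0]]
force: [-1.9, -3.5, 2.3]
width: 0.0342
```

servo_tool:
  deltas:
    - [40,0.1,0.12,0,0]
    - [40,0,0,0,0]

```text
t: 18.85
position: [0.5005, 0.1772, 0.1628]
orientation: [[-0.764, 0.645, -0.003], [0.645, 0.764, -0.002], [0.001, -0.003, -1.0]]
force: [-2.9, -4.7, 4.1]
width: 0.0345
```

servo_tool:
  deltas:
    - [40,0.1,0.12,0,0]
    - [40,0,0,0,0]

```text
t: 19.1
position: [0.5007, 0.1779, 0.1626]
orientation: [[-0.764, 0.645, -0.004], [0.645, 0.764, -0.003], [0.001, -0.005, -1.0]]
force: [-4.6, -6.1, 4.5]
width: 0.034
```

servo_tool:
  deltas:
    - [40,0.1,0.12,0,0]
    - [40,0,0,0,0]

```text
t: 19.35
position: [0.501, 0.1786, 0.1625]
orientation: [[-0.764, 0.645, -0.006], [0.645, 0.764, -0.004], [0.002, -0.007, -1.0]]
force: [-6.2, -7.9, 5.7]
width: 0.0342
```

servo_tool:
  deltas:
    - [40,0.1,0.12,0,0]
    - [40,0,0,0,0]
    - [40,0,0,0,0]

```text
t: 19.73
position: [0.5012, 0.179, 0.1624]
orientation: [[-0.764, 0.645, -0.007], [0.645, 0.764, -0.005], [0.002, -0.009, -1.0]]
force: [-6.8, -11.0, 7.0]
width: 0.0342
```

servo_tool:
  deltas:
    - [40,0.1,0.12,0,0]
    - [40,0.05,0.06,0,0]
    - [40,0,0,0,0]
    - [40,0,0,0,0]

```text
t: 20.23
position: [0.5014, 0.1796, 0.1621]
orientation: [[-0.764, 0.645, -0.01], [0.645, 0.764, -0.007], [0.003, -0.012, -1.0]]
force: [-7.7, -13.1, 9.1]
width: 0.0343
```

servo_tool:
  deltas:
    - [40,-0.5,-0.6,0,0]
    - [40,-0.4,-0.45,0,0]
    - [40,0,0,0,0]
    - [40,0,0,2,0]
    - [40,0,0,5,0]

```text
t: 20.85
position: [0.4962, 0.173, 0.2315]
orientation: [[-0.764, 0.646, -0.005], [0.646, 0.764, -0.001], [0.003, -0.004, -1.0]]
force: [0.3, 0.5, 0.2]
width: 0.0343
```

servo_tool:
  deltas:
    - [40,0,0,5,0]
    - [40,-3,4,2,0]
    - [40,-4,5,0,0]
    - [40,-4,5,0,0]
    - [40,-4,5,0,0]

```text
t: 21.48
position: [0.3491, 0.3614, 0.3035]
orientation: [[-0.763, 0.646, 0.002], [0.646, 0.763, 0.002], [0.0, 0.002, -1.0]]
force: [-0.2, 0.1, 0.3]
width: 0.0345
```

servo_tool:
  deltas:
    - [40,0,5,0,0]
    - [40,0,4,0,0]
    - [40,0,0,0,0]

```text
t: 21.85
position: [0.35, 0.4529, 0.3028]
orientation: [[-0.766, 0.643, 0.001], [0.643, 0.766, 0.003], [0.001, 0.003, -1.0]]
force: [-0.3, -1.3, 0.1]
width: 0.0339
```

```bash
python3 ck.py e; python3 - <<'E'
from h import *
for f,(r0,r1,k0,k1) in(('top0',(230,262,231,262)),('top_d',(222,256,180,208)),('top_e',(222,256,178,208))):
    im=cv2.imread(f'pics/{f}.png').astype(int);b,g,r=[im[...,i] for i in range(3)]
    m=np.zeros(r.shape,np.uint8);m[r0:r1,k0:k1]=(((r-g>60)|((r>190)&(r-b>-30)&(r-g>-10)))[r0:r1,k0:k1])
    p=np.argwhere(m)[:,::-1].astype(np.float32);v=cv2.fitLine(p,cv2.DIST_HUBER,0,.01,.01).ravel()
    q=p[p[:,1]>np.median(p[:,1])];w=cv2.fitLine(q,cv2.DIST_HUBER,0,.01,.01).ravel()
    print(f,len(p),np.degrees(np.arctan2(abs(v[0]),abs(v[1]))),np.degrees(np.arctan2(abs(w[0]),abs(w[1]))),cv2.minAreaRect(p)[2],cv2.minAreaRect(q)[2])
a=cv2.imread('pics/side_e.png');b=cv2.imread('pics/top_e.png')
cv2.imwrite('pics/c8.png',np.vstack([cv2.resize(a[150:330,160:440],(466,300)),cv2.resize(b[130:310,90:370],(466,300))]))
E
```

```text
[0.35   0.4529 0.3028] 0.03391456199087642 [-0.2859 -1.2607  0.1378] [0.643  0.7659 0.0026]
panel [  35   27   39   38 1143] ((54.14999771118164, 45.44999694824219), (34.08255386352539, 33.94112777709961), 8.130102157592773) [0.6309 0.1389 0.198 ] to go mm 0.18972303331899312
top0 247 39.45065 47.559433 43.45184326171875 42.709388732910156
top_d 206 33.52214 39.724697 39.09385681152344 38.1572265625
top_e 216 39.88286 45.47688 43.36341857910156 42.709388732910156
```

View pics/c8.png

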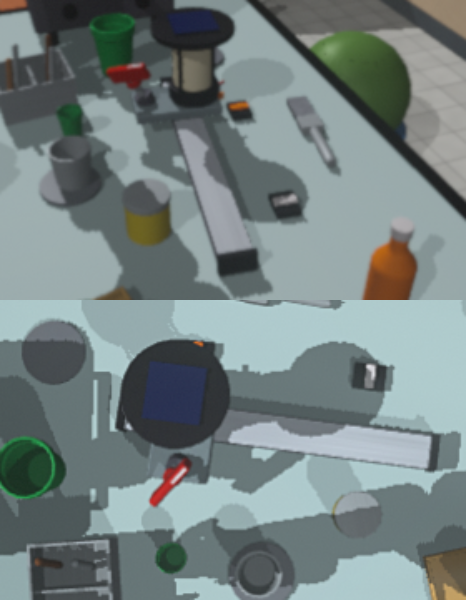

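The wing's image angle is back to its starting value (39.9° against 39.5° tight), the carriage stayed put and the neighbours look unmoved. One last alignment check, using both plate edges.

```bash
python3 - <<'E'
from h import *
th=np.radians(7.1);yr=np.array([np.sin(th),np.cos(th)]);mk=np.array([.7165,.1284])@yr
g=cv2.cvtColor(cv2.imread('pics/top_e.png'),cv2.COLOR_BGR2GRAY).astype(int)
for r in(218,221,224,227,230):print(r,g[r,172:188],'|',g[r,206:222])
for r in(218,221,224,227,230):print(r,[round(1e3*(onz('top',u,r,.052)[:2]@yr-mk),1) for u in (178,180,182,212,214,216)])
E
```

```text
218 [ 86  86  87  87  87  86  86  87 103 123 116 114 111 103  97  82] | [133 135 134 133 133 132 131 131 130 124  97  88 106 115 116 114]
221 [112  96  86  85  86  85  85  95 118 115 112 113 113 114 114 112] | [132 130 130 130 131 130 131 132 134 117  82  95 115 115 114 115]
224 [114 114 115 114 111  98  98 113 128 113 114 114 113 113 114 113] | [ 81  84  83  85 103 125 133 133 130 106  82 102 116 115 115 114]
227 [114 114 115 114 114 114 116 123 116 113 113 113 116 121 120 113] | [ 83  83  83  83  82  83 114 135 121  86  88 111 117 114 114 115]
230 [114 113 114 115 114 113 117 132 114 114 113 119 131 131 131 132] | [ 84  83  83  83  84  84  86  84  80  77  99 116 116 115 115 114]
218 [np.float64(48.4), np.float64(43.5), np.float64(38.7), np.float64(-34.2), np.float64(-39.1), np.float64(-43.9)]
221 [np.float64(47.4), np.float64(42.5), np.float64(37.6), np.float64(-35.2), np.float64(-40.1), np.float64(-44.9)]
224 [np.float64(46.3), np.float64(41.5), np.float64(36.6), np.float64(-36.2), np.float64(-41.1), np.float64(-45.9)]
227 [np.float64(45.3), np.float64(40.4), np.float64(35.6), np.float64(-37.2), np.float64(-42.1), np.float64(-46.9)]
230 [np.float64(44.2), np.float64(39.4), np.float64(34.5), np.float64(-38.2), np.float64(-43.1), np.float64(-47.9)]
```

```bash
python3 -c "
from rig import bot
print(bot.finish_job())"
```

```text
the job is handed in; nothing more can be done
None
```

The lantern is parked at the orange marker with the clamp tight, and I handed the job in at about 22 s of the 59 s allowed.

- **Pot:** I picked the medium green pot (62 mm measured rim) with a 25 N grip and set it down in the tray. The picture after release showed it upright inside the tray. During set-down the contact force briefly reached about 18 N before I backed off.
- **Carriage:** I gripped the near arm of the red wing, opened the knob to about 0.6 rad and slid the carriage about 122 mm. In the last pictures the two plate edges put it about 0.4 mm past the marker, and the solar panel puts it about 0.2 mm short. A rough earlier check of the pointer in the side view agreed only to a few millimetres, so I relied on the top view.
- **Knob:** The first tightening stopped roughly 0.05 rad short. I went back and pushed the wing to its stop with about 15 N sideways. Its angle in the picture now matches the starting, tight one (39.9° against 39.5°).
- **Surroundings:** The robot is clear, and no move was planned to touch the lantern. The objects near the rail looked unmoved by eye; I did not measure them.

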